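Stack the slide kit and the culture dishes on their trays

ROBOT

A 6-joint arm with a two-finger parallel gripper is mounted at the origin on a cart in front of the work surface, level with it; the furniture and walls round the work are solid. World frame = base frame: x ahead of the robot, y to its left, z up, the work surface at z = 0. Lengths are in m, angles in rad, forces in N, time in s.
With the tool pointing down it reaches from about 0.3 to 0.775 m from the base axis. Payload 14.6 kg.
Tool frame: the origin (TCP) lies at the very end of the fingers, on their centre line; the grasp point (between the pads) lies 19 mm behind it; z points along the fingers, y is the line along which they close (so a half turn about z gives the same grasp; the last joint's range is limited). The gripper opens to 94 mm and grips with 3 to 60 N. Pads are 16 mm wide; open, the fingers measure 119 mm over their backs; the gripper's body (75 mm by 177 mm) begins 78 mm behind the grasp point.
Start: joints at [1.24, 0.3, 1.521, -0, 1.321, -0.067], TCP at [0.143, 0.531, 0.205] pointing down, gripper open.
Joint ranges: [-3.03, 3.03], [-0.79, 2.21], [0.23, 2.52], [-1.04, 4.18], [0, 3.07], [-2.55, 2.55]. Speed limits (rad/s): [2.22, 2.22, 2.57, 3.14, 3.14, 3.14].

INTERFACE

Orientations are given as [roll, pitch, yaw] about the fixed x, y, z axes, in that order (R = Rz(yaw) Ry(pitch) Rx(roll)).
In Python, from station import ctrl gives the robot as it stands.
- The arm moves only by the tool carry_out, never from a script. Its argument "motion" is text: rows parted by semicolons, each of 7 numbers parted by spaces: the shift along the world's x, y, z in m, then the turn, a rotation vector about the world's x, y, z in degrees, then the closure in counts, from 0 (fully open) to 255 (shut). In form: dx dy dz wx wy wz hand; .... A call has 1 to 20 rows; each row shifts and turns the commanded pose from where the row before left it; what a row does not reach is not made up. A row lasts 1/12 s, in which the tool goes at most 41.7 mm and 7.16 degrees, less where a joint would pass 70% of its speed; a pose out of reach is approached as far as the arm can. A call is refused whole if a number of a shift passes 0.0417 or a number of a turn 7.16, either way. A call with a gripper value outside its range is refused whole. The fingers move at their own pace and stop on an object; "grip_force" is the grip in N (left out, the last holds). Time passes only in rows, so rows that do not move let the fingers close. It gives the time, the measured TCP pose, the force, the opening and the grip force at its end, in the units of the state.
- ctrl.get_obs(): the state, without advancing time (a new reading comes with each control period).
- ctrl.camera(name): name is "scene" or "top"; returns a dict with "pixels" (480x640x3 uint8, red, green, blue), "range_z" (480x640 float32, m along the optical axis (not along the pixel's ray), 0 where there is no reading), "K" (3x3 intrinsics, pixels), "dist" ([k1, k2, p1, p2, k3] as OpenCV has them; the pictures are not rectified), "position" and "attitude" of the camera in the world. Camera axes: x right, y up, looking along -z (the intrinsics and any distortion apply to the point x, -y, -z); pixel columns grow to the right and rows downward; lengths in m; the calibration is good to about 2 mm. A picture is of the moment at which its call begins.
- ctrl.hand_in(): hands the job in; it is judged then, once.
The state is a dict: "time_s": time; "qpos": joint angles; "joint_vel": joint speeds; "tau": joint torques, N m; "ee_pos": TCP position; "eef_rot": TCP orientation; "force": force on the tool from outside, world axes, zero at the start; "moment": the same for the moment, N m; "grip_width": finger opening in m; "grip_force": force on a finger pad.
Only numpy, scipy, OpenCV 4.12 (cv2) and the standard library are available. Lean on these libraries where they do the work, as an engineer would, in place of code of your own. Each camera call takes 0.05 s, during which the arm holds its last target. There are 200 camera calls.

TASK

Get the bench ready for microscopy: stack the slide kit in the middle of the white tray, the black slide box at the bottom, the red carton on it and the blue carton on top, each flat, centred on the one below and with its long side along the tray's long side. Stack the two petri dishes in the middle of the green tray, right way up, the cream one below and the clear one centred on it. Set things down gently, do not drop or knock them, and leave the stopper, the crucible and the timer where they are.

Things in the scene. Friction and masses are not known exactly. Their poses are not given: they have to be found in the camera images.
- white_tray: White plastic tray, fixed to the worktop, target of the slide kit: 130 mm along its x by 165 mm along its y (long side), with a narrow lip standing out 10 mm from the middle of each short side. Its floor is 4 mm above the worktop, its 4 mm thick rim ends 8 mm above the worktop (4 mm above the floor). Origin at the centre of its underside, z up. 
- green_tray: Green plastic tray, fixed to the worktop, target of the two dishes: the same shape and size as the white tray (130 x 165 mm, lips at the short sides, floor at 4 mm, rim at 8 mm). Origin at the centre of its underside, z up. 
- slide_box: Black closed box for microscope slides, lid fixed shut: 65 mm along x, 99 mm along y (long side), 28 mm high. Grasp across the 65 mm. About 0.11 kg. Origin at the centre of its underside, z up. 
- red_carton: Red carton, rigid: 58 mm along x, 105 mm along y (long side), 30 mm high. Grasp across the 58 mm. About 0.14 kg. Origin at the centre of its underside, z up. 
- blue_carton: Small blue carton, rigid: 45 mm along x, 70 mm along y (long side), 24 mm high. Grasp across the 45 mm. About 0.05 kg. Origin at the centre of its underside, z up. 
- cream_dish: Round petri dish with cream-coloured filling, lid fixed on: 61 mm diameter, 16 mm high, flat on top and below. About 0.03 kg. Origin at the centre of its underside, z up. 
- clear_dish: Round petri dish without cream filling: clear, whitish, with a small pale label on its lid, which is fixed on: 61 mm diameter, 16 mm high, flat on top and below. About 0.03 kg. Origin at the centre of its underside, z up. 
- stopper: Reddish-brown rubber stopper, 28 mm diameter, 24 mm high, loose; a bystander, to be left alone. Origin at the centre of its underside, z up. 
- crucible: White porcelain cup (crucible), 44 mm diameter, 35 mm high, loose; a bystander, to be left alone. Origin at the centre of its underside, z up. 
- timer: White bench timer with three keys, 62 x 66 mm, 18 mm high, loose; a bystander, to be left alone. Origin at the centre of its underside, z up. 
There are look-alikes about, which are no part of the job. Leave any brown look-alike of the cream_dish alone.

How it is judged:
By the outcome, as a careful person would: the job done as asked, in the order asked, and still so for the second after the job is handed in, with the robot touching nothing.
It also fails if it takes over 136 s, if anything falls off the work surface, if the arm or the gripper's body presses on something with over 40 N, if the wrist force passes 120 N, or if a joint passes its speed limit or range.

## Working session

There is one attempt and no reset: what is moved stays moved. The work goes in short steps, Python scripts to look and compute and a tool call to move; the robot and the scene stay as the last step left them, time stands still between calls to the robot, and variables do not carry over. Pictures are saved under pics/ and viewed, at most 14 in all, crops included, and the job is handed in when it is done.

Besides the shell and the picture viewer there is one more tool, called after "Call:" in YAML: its name, and indented under it one key for each argument. carry_out: Moves the arm, as the interface text tells. Its arguments: {"type":"object","properties":{"motion":{"type":"string"},"grip_force":{"type":"number"}},"required":["motion"]}

```bash
mkdir -p pics
cat > h.py <<'E'
import numpy as np,cv2
from station import ctrl
from scipy.spatial.transform import Rotation as R
def att(c):
    a=np.array(c["attitude"],float)
    if a.shape==(3,3): return a
    if a.size==3: return R.from_euler('xyz',a).as_matrix()
    raise Exception(a)
def ray(c,uv):
    uv=np.array(uv,float).reshape(-1,1,2)
    n=cv2.undistortPoints(uv,np.array(c["K"]),np.array(c["dist"])).reshape(-1,2)
    d=np.c_[n[:,0],-n[:,1],-np.ones(len(n))]
    return d@att(c).T
def onplane(c,uv,z):
    d=ray(c,uv);p=np.array(c["position"])
    return p+d*((z-p[2])/d[:,2])[:,None]
E
python3 - <<'E'
from h import *
for n in("top","scene"):
    c=ctrl.camera(n);cv2.imwrite(f"pics/{n}0.png",c["pixels"][:,:,::-1]);np.savez(f"{n}0.npz",**c)
    print(n,c["position"],c["attitude"],c["K"],c["dist"],(c["range_z"]>0).mean())
print(ctrl.get_obs())
E
```

```text
top [0.48048143 0.02908442 1.01539659] [ 0.12779814 -0.02151293 -1.55350424] [[442.48507995   0.         316.47354631]
 [  0.         442.48507995 240.89054869]
 [  0.           0.           1.        ]] [-0.05244727  0.          0.          0.          0.        ] 0.9960319010416666
scene [ 0.15516837 -0.58630556  0.7207217 ] [ 0.83922656  0.00861756 -0.63880925] [[454.19952872   0.         322.4956828 ]
 [  0.         454.19952872 238.07688958]
 [  0.           0.           1.        ]] [0.03066931 0.         0.         0.         0.        ] 0.9959733072916667
{'time_s': 0.1, 'qpos': array([ 1.24039932e+00,  3.00400838e-01,  1.52149369e+00, -4.15976932e-06,
        1.32070210e+00, -6.65778299e-02]), 'joint_vel': array([ 0.00131324, -0.00288707, -0.00036858, -0.00058975, -0.00159426,
        0.00070197]), 'tau': array([ 8.53173078e-04, -5.32644475e+01, -3.53285444e+01,  7.09688198e-02,
        2.32526445e-02, -5.02803039e-05]), 'ee_pos': array([0.14334187, 0.53075856, 0.20496184]), 'eef_rot': array([-3.14059063e+00, -6.27729765e-05,  2.87777448e+00]), 'force': array([-0.40273149,  0.28199922,  0.87888452]), 'moment': array([-0.03301419,  0.01426781,  0.00826128]), 'grip_force': 0.0, 'grip_width': 0.09384533655951077}
```

View pics/top0.png

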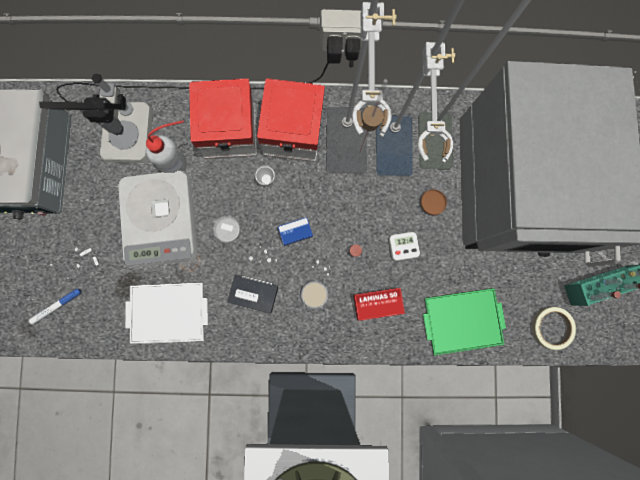

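View pics/scene0.png

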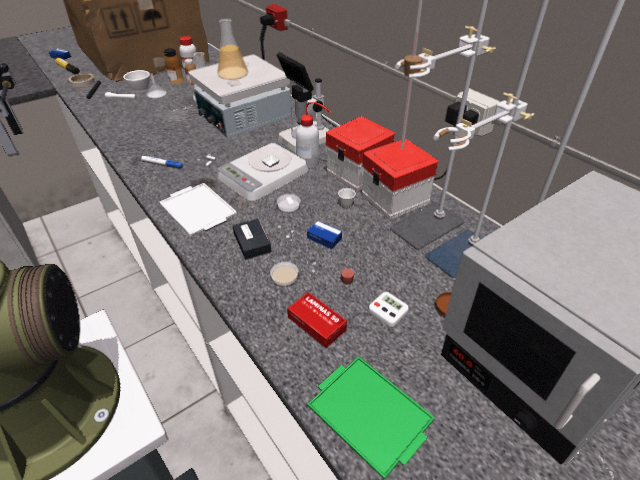

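The top view shows the white tray (166,313), green tray (464,321), black box (253,294), red carton (379,304) and blue carton (295,232). It also shows the stopper (356,250), timer (404,246) and crucible (264,176).
For the cream dish there are three candidates: the cream disc (314,294), the brown disc (433,202) and the tape ring (555,328). The cream-filled disc at (314,294) fits; the brown one is the look-alike. For the clear dish, the disc at (227,229) with a pale label fits. I'll confirm both dishes in one crop.

```bash
cat > m.py <<'E'
from h import *
H={'white':.008,'green':.008,'black':.028,'red':.030,'blue':.024,'cream':.016,'clear':.016}
SEED={'white':(166,313),'green':(464,321),'black':(253,294),'red':(379,304),'blue':(295,232),'cream':(314,294),'clear':(227,229)}
def measure(c,name,seed=None,r=60,h=None):
    """top face height mask from depth + colour-free: points within band of the top face height, near the seed"""
    u,v=seed or SEED[name];h=h or H[name]
    hsv=cv2.cvtColor(c["pixels"],cv2.COLOR_RGB2HSV).astype(int);Hh,S,V=hsv[...,0],hsv[...,1],hsv[...,2]
    m={'white':(S<30)&(V>190),'green':(Hh>45)&(Hh<80)&(S>120),'black':(V<75)&(S<90),'red':((Hh<8)|(Hh>172))&(S>140),
       'blue':(Hh>105)&(Hh<130)&(S>110),'cream':(Hh>8)&(Hh<28)&(S>25)&(V>130),'clear':(V>140)&(S<60)}[name]
    m=m.astype(np.uint8);w=np.zeros_like(m);cv2.circle(w,(u,v),r,1,-1);m&=w
    k=np.ones((3,3),np.uint8)
    m=cv2.morphologyEx(cv2.morphologyEx(m,cv2.MORPH_OPEN,k),cv2.MORPH_CLOSE,np.ones((7,7),np.uint8))
    cs,_=cv2.findContours(m,cv2.RETR_EXTERNAL,cv2.CHAIN_APPROX_NONE)
    return max(cs,key=cv2.contourArea).reshape(-1,2)
def rect(c,ct,h):
    p=onplane(c,ct,h)[:,:2]
    (x,y),(a,b),t=cv2.minAreaRect((p*1000).astype(np.float32))
    if a>b: a,b,t=b,a,t-90   # t: direction of short side
    return x/1000,y/1000,a,b,(t+90+90)%180-90   # long side direction deg in world
def circ(c,ct,h):
    p=onplane(c,ct,h)[:,:2];(x,y),r=cv2.minEnclosingCircle((p*1000).astype(np.float32));m=(p.max(0)+p.min(0))/2
    return x/1000,y/1000,2*r,m
E
python3 - <<'E'
from m import *
c=dict(np.load("top0.npz"));im=c["pixels"][:,:,::-1].copy()
# check of the calibration: depth -> world heights
for n in SEED:
    ct=measure(c,n);cv2.drawContours(im,[ct.reshape(-1,1,2)],-1,(255,0,255),1)
    u,v=SEED[n];zz=c["range_z"][v,u];P=np.array(c["position"])+ray(c,[(u,v)])[0]*zz
    if n in('cream','clear'): print(n,circ(c,ct,H[n]),P.round(4))
    else: print(n,np.round(rect(c,ct,H[n]),4),P.round(4))
for n,uv in dict(stopper=(356,250),timer=(404,246),crucible=(264,176)).items(): print(n,onplane(c,[uv],.02)[0].round(3))
s=cv2.resize(im[190:350,120:340],None,fx=3.6,fy=3.6,interpolation=cv2.INTER_NEAREST)
cv2.imwrite("pics/crop0.png",s)
E
```

```text
white [  0.441    0.3445 129.7534 183.0863 -86.3165] [0.4398 0.347  0.0026]
green [  0.4335  -0.3299 128.4351 183.941  -81.372 ] [ 0.433  -0.3304  0.0052]
black [  0.4899   0.194    4.4058   6.7267 -88.8606] [0.4864 0.1483 0.0294]
red [  0.4699  -0.13    57.3126 105.5727 -80.6423] [ 0.4692 -0.1309  0.0305]
blue [ 6.22800e-01  5.63000e-02  2.96579e+01  6.87274e+01 -7.02457e+01] [0.6276 0.0589 0.0238]
cream (0.4883274536132812, 0.012981416702270508, 52.52459716796875, array([0.48905664, 0.01326905])) [0.489  0.0133 0.0176]
clear (0.6525834350585937, 0.31465109252929685, 152.69378662109375, array([0.65422773, 0.3199633 ])) [0.6327 0.2146 0.0147]
stopper [ 0.59 -0.08  0.02]
timer [ 0.601 -0.19   0.02 ]
crucible [0.757 0.134 0.02 ]
```

View pics/crop0.png

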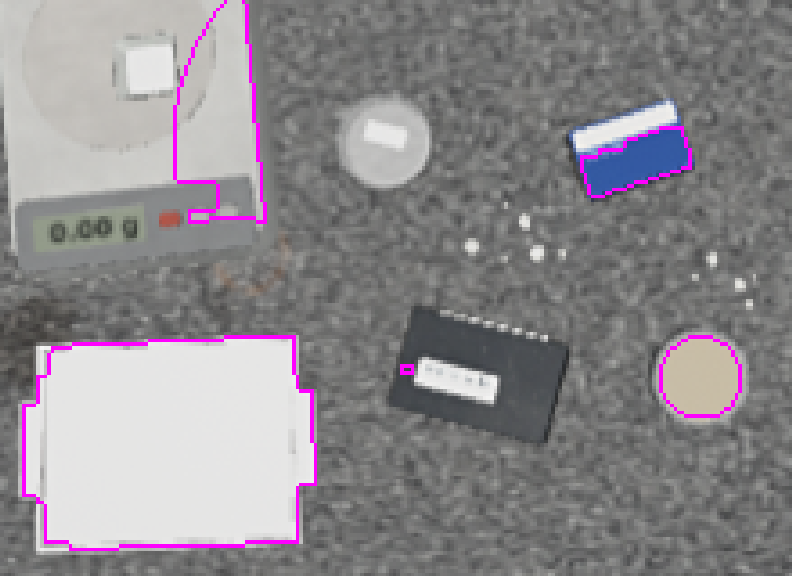

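The crop confirms it: the clear disc with a pale label is at (227,229) and the cream-filled disc is at (314,294). The colour masks for black, blue and clear are poor, so I'll re-measure those with a height mask.

```bash
cat >> m.py <<'E'
def cloud(c):
    v,u=np.mgrid[0:480,0:640];d=ray(c,np.c_[u.ravel(),v.ravel()])
    return (np.array(c["position"])+d*c["range_z"].reshape(-1,1)).reshape(480,640,3)
def hmask(c,uv,r,lo,hi):
    P=cloud(c);m=((P[...,2]>lo)&(P[...,2]<hi)).astype(np.uint8);w=np.zeros_like(m);cv2.circle(w,uv,r,1,-1)
    m=cv2.morphologyEx(m&w,cv2.MORPH_OPEN,np.ones((3,3),np.uint8))
    cs,_=cv2.findContours(m,cv2.RETR_EXTERNAL,cv2.CHAIN_APPROX_NONE)
    return max(cs,key=cv2.contourArea).reshape(-1,2)
E
python3 - <<'E'
from m import *
c=dict(np.load("top0.npz"));P=cloud(c)
print("floor z",np.median(P[260:280,200:220,2]),P[260:280,200:220,2].std())
im=c["pixels"][:,:,::-1].copy()
for n in ['black','red','blue','cream','clear']:
    ct=hmask(c,SEED[n],36,H[n]*.6,H[n]+.012);cv2.drawContours(im,[ct.reshape(-1,1,2)],-1,(255,0,255),1)
    print(n,circ(c,ct,H[n]) if n[0]=='c' else np.round(rect(c,ct,H[n]),4))
for n in('white','green'):
    p=onplane(c,measure(c,n),H[n])[:,:2];print(n)
for n,uv in dict(stopper=(356,250),timer=(404,246),crucible=(264,176)).items():
    ct=hmask(c,uv,25,.012,.06);print(n,circ(c,ct,.024))
cv2.imwrite("pics/crop1.png",cv2.resize(im[160:360,120:520],None,fx=2,fy=2,interpolation=cv2.INTER_NEAREST))
E
```

```text
floor z -0.00018453482846225722 0.10107105874118957
black [ 0.4885  0.1498 65.0052 99.2732 77.2226]
red [  0.4701  -0.1311  58.2705 106.1902 -80.6143]
blue [ 6.31000e-01  5.90000e-02  4.64659e+01  6.96565e+01 -7.07949e+01]
cream (0.4890591125488281, 0.013094952583312988, 60.743778228759766, array([0.48910391, 0.01326807]))
clear (0.6341873779296875, 0.21655343627929688, 61.90074157714844, array([0.63376703, 0.21670829]))
white
green
stopper (0.5898048706054687, -0.07812863159179688, 27.565908432006836, array([ 0.59041488, -0.07854397]))
timer (0.6021161499023437, -0.18999021911621095, 76.65625762939453, array([ 0.60186197, -0.190156  ]))
crucible (0.7581575927734375, 0.13262286376953125, 43.00754928588867, array([0.76107557, 0.13241879]))
```

View pics/crop1.png

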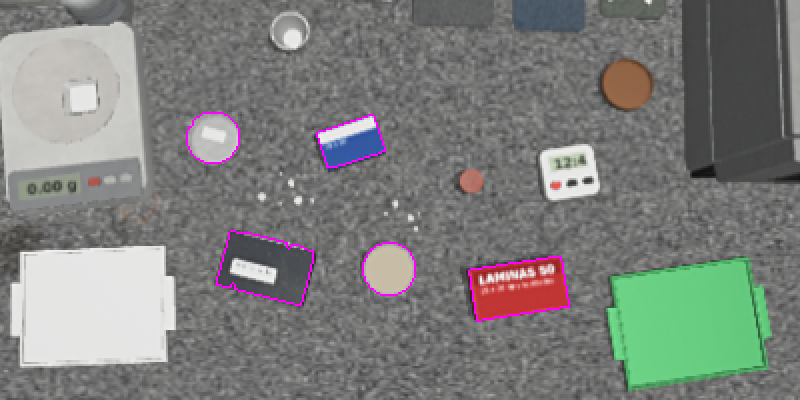

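Run:
```python
from m import *
c=dict(np.load("top0.npz"));P=cloud(c)
print("balance z",np.percentile(P[180:255,130:185,2],[5,50,95]),"near edge y",P[220,188],P[250,190])
g=cv2.cvtColor(c["pixels"],cv2.COLOR_RGB2HSV).astype(int)
for n,m in (('white',(g[...,2]>140)&(g[...,1]<45)),('green',(g[...,0]>45)&(g[...,0]<80)&(g[...,1]>90))):
    m=m.astype(np.uint8);w=np.zeros_like(m);cv2.rectangle(w,(SEED[n][0]-50,SEED[n][1]-42),(SEED[n][0]+50,SEED[n][1]+45),1,-1)
    m&=w
    for k in ((5,5),(32,32)):   # the large opening removes the lips
        o=cv2.morphologyEx(m,cv2.MORPH_CLOSE,np.ones((5,5),np.uint8));o=cv2.morphologyEx(o,cv2.MORPH_OPEN,np.ones(k,np.uint8))
        cs,_=cv2.findContours(o,0,cv2.CHAIN_APPROX_NONE);ct=max(cs,key=cv2.contourArea).reshape(-1,2)
        print(n,k,np.round(rect(c,ct,.008),4))
```

```text
balance z [0.03179668 0.03795277 0.04384541] near edge y [0.64819108 0.29911792 0.03570907] [0.58062111 0.2907746  0.03641862]
white (5, 5) [  0.4402   0.3453 131.3652 186.0851 -86.1873]
white (32, 32) [  0.4384   0.3426 129.9899 166.1503 -87.3765]
green (5, 5) [  0.4334  -0.3301 129.8969 185.3703 -81.0843]
green (32, 32) [  0.4302  -0.3325 128.3156 178.3327 -89.2721]
```

Call:
carry_out:
  motion: "0.023 -0.0254 0 0 0 -5.85 0;0.023 -0.0254 0 0 0 -5.85 0;0.023 -0.0254 0 0 0 -5.85 0;0.023 -0.0254 0 0 0 -5.85 0;0.023 -0.0254 0 0 0 -5.85 0;0.023 -0.0254 0 0 0 -5.85 0;0.023 -0.0254 0 0 0 -5.85 0;0.023 -0.0254 0 0 0 -5.85 0;0.023 -0.0254 0 0 0 -5.85 0;0.023 -0.0254 0 0 0 -5.85 0;0.023 -0.0254 0 0 0 -5.85 0;0.023 -0.0254 0 0 0 -5.85 0;0.023 -0.0254 0 0 0 -5.85 0;0.023 -0.0254 0 0 0 -5.85 0;0.023 -0.0254 0 0 0 -5.85 0;0 0 0 0 0 0 0;0 0 0 0 0 0 0"
  grip_force: 15

```text
time_s: 1.52
ee_pos: [0.4888, 0.1489, 0.2049]
eef_rot: [-3.141, 0.0, 1.344]
force: [-1.9, 0.3, -0.5]
grip_width: 0.0939
grip_force: 0.0
```

Call:
carry_out:
  motion: "0 0.001 -0.033 0 0 0 0;0 0 -0.033 0 0 0 0;0 0 -0.033 0 0 0 0;0 0 -0.033 0 0 0 0;0 0 -0.027 0 0 0 0;0 0 -0.015 0 0 0 0;0 0 -0.01 0 0 0 0;0 0 -0.01 0 0 0 0;0 0 -0.005 0 0 0 0;0 0 0 0 0 0 0;0 0 0 0 0 0 255;0 0 0 0 0 0 255;0 0 0 0 0 0 255;0 0 0 0 0 0 255;0 0 0 0 0 0 255;0 0 0 0 0 0 255;0 0 0 0 0 0 255;0 0 0 0 0 0 255;0 0 0 0 0 0 255"
  grip_force: 15

```text
time_s: 3.1
ee_pos: [0.4885, 0.151, 0.0067]
eef_rot: [3.141, -0.0, 1.346]
force: [-1.4, -0.9, 5.4]
grip_width: 0.0626
grip_force: 15.0
```

Call:
carry_out:
  motion: "0 0 0.01 0 0 0 255;0 0 0.025 0 0 0 255;0 0 0.025 0 0 0 255;-0.006 0.0244 0.01 0 0 2.08 255;-0.006 0.0244 0 0 0 2.08 255;-0.006 0.0244 0 0 0 2.08 255;-0.006 0.0244 0 0 0 2.08 255;-0.006 0.0244 0 0 0 2.08 255;-0.006 0.0244 0 0 0 2.08 255;-0.006 0.0244 0 0 0 2.08 255;-0.006 0.0244 0 0 0 2.08 255;0 0 0 0 0 0 255;0 0 0 0 0 0 255;0 0 0 0 0 0 255"

```text
time_s: 4.27
ee_pos: [0.4404, 0.3457, 0.0766]
eef_rot: [-3.141, 0.0, 1.636]
force: [-0.3, 0.0, -1.4]
grip_width: 0.0628
grip_force: 15.0
```

Run:
```python
from m import *
for n in("top","scene"):
    c=ctrl.camera(n);np.savez(f"{n}1.npz",**c)
    im=c["pixels"][:,:,::-1]
    cv2.imwrite(f"pics/{n}1.png",cv2.resize(im[200:400,60:360] if n=="top" else im[60:300,100:400],None,fx=2,fy=2))
o=ctrl.get_obs();print(o["ee_pos"],o["eef_rot"],o["grip_width"],o["force"])
```

```text
[0.44067639 0.34531404 0.0765913 ] [-3.14145175e+00  1.74236318e-04  1.63533018e+00] 0.06217524878350731 [ 0.00619728 -0.03272791 -1.71141329]
```

View pics/scene1.png

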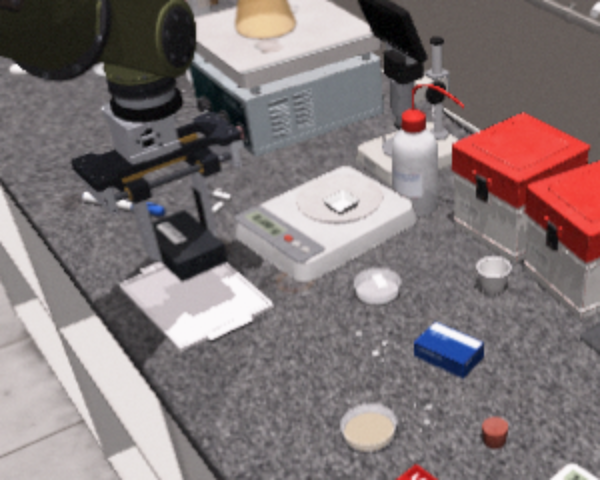

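The picture shows the box held level between the fingers over the white tray at about (190,250), clear of the balance. Lowering.

Call:
carry_out:
  motion: "0 0 -0.02 0 0 0 255;0 0 -0.02 0 0 0 255;0 0 -0.012 0 0 0 255;0 0 -0.006 0 0 0 255;0 0 -0.004 0 0 0 255;0 0 -0.002 0 0 0 255;0 0 -0.0018 0 0 0 255;0 0 0 0 0 0 255;0 0 0 0 0 0 255"

```text
time_s: 5.12
ee_pos: [0.4407, 0.3463, 0.0112]
eef_rot: [3.141, -0.0, 1.637]
force: [0.6, -0.8, -1.0]
grip_width: 0.0629
grip_force: 15.0
```

Call:
carry_out:
  motion: "0 0 -0.0008 0 0 0 255;0 0 0 0 0 0 255;0 0 0 0 0 0 255"

```text
time_s: 5.37
ee_pos: [0.4407, 0.3464, 0.0107]
eef_rot: [3.141, -0.001, 1.637]
force: [-1.5, -1.6, 4.9]
grip_width: 0.0627
grip_force: 15.0
```

Call:
carry_out:
  motion: "0 0 0 0 0 0 70;0 0 0 0 0 0 55;0 0 0 0 0 0 20;0 0 0 0 0 0 0;0 0 0 0 0 0 0;0 0 0 0 0 0 0;0 0 0.015 0 0 0 0;0 0 0.03 0 0 0 0;0 0 0.035 0 0 0 0;0 0 0.035 0 0 0 0;0 0 0.035 0 0 0 0"

```text
time_s: 6.28
ee_pos: [0.4401, 0.346, 0.1615]
eef_rot: [-3.141, 0.0, 1.637]
force: [0.9, 0.3, 0.6]
grip_width: 0.0943
grip_force: 0.0
```

Call:
carry_out:
  motion: "0.0021 -0.0341 0 0 0 0.4 0;0.0021 -0.0341 0 0 0 0.4 0;0.0021 -0.0341 0 0 0 0.4 0;0.0021 -0.0341 0 0 0 0.4 0;0.0021 -0.0341 0 0 0 0.4 0;0.0021 -0.0341 0 0 0 0.4 0;0.0021 -0.0341 0 0 0 0.4 0;0.0021 -0.0341 0 0 0 0.4 0;0.0021 -0.0341 0 0 0 0.4 0;0.0021 -0.0341 0 0 0 0.4 0;0.0021 -0.0341 0 0 0 0.4 0;0.0021 -0.0341 0 0 0 0.4 0;0.0021 -0.0341 0 0 0 0.4 0;0.0021 -0.0341 0 0 0 0.4 0;0 0 0 0 0 0 0;0 0 0 0 0 0 0"

```text
time_s: 7.62
ee_pos: [0.4696, -0.1324, 0.1596]
eef_rot: [-3.141, -0.0, 1.732]
force: [-0.3, 0.0, 0.3]
grip_width: 0.0937
grip_force: 0.0
```

Run:
```python
from m import *
c=ctrl.camera("top");np.savez("top2.npz",**c);P=cloud(c)
ct=hmask(c,(166,311),42,.022,.05);print("black",np.round(rect(c,ct,.032),4),len(ct),np.median(P[300:320,155:175,2]))
o=ctrl.get_obs();print(o["ee_pos"],o["eef_rot"])
im=c["pixels"][:,:,::-1].copy();cv2.drawContours(im,[ct.reshape(-1,1,2)],-1,(255,0,255),1)
cv2.imwrite("pics/top2.png",cv2.resize(im[260:370,100:240],None,fx=5,fy=5,interpolation=cv2.INTER_NEAREST))
```

```text
black [  0.4416   0.3432  65.6065 100.1635 -86.0438] 146 0.03129439330583045
[ 0.46961637 -0.13129765  0.1596944 ] [-3.14129584e+00 -3.33663629e-04  1.73314537e+00]
```

View pics/top2.png

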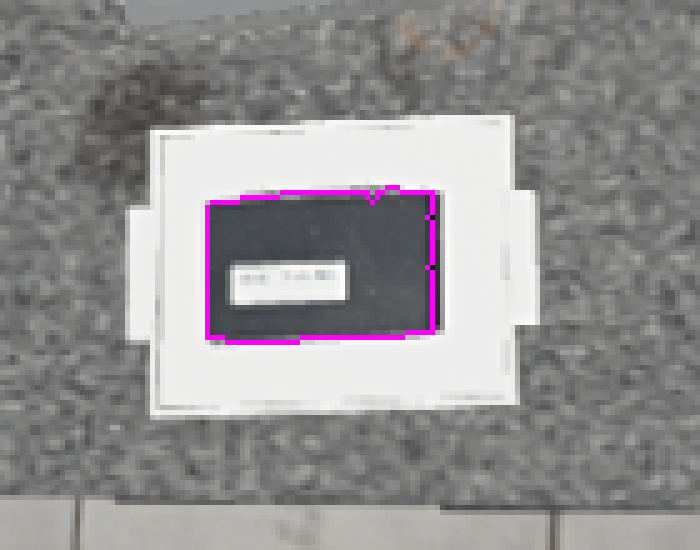

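The box lies flat and centred on the tray to about 2 mm, and parallel to it (outline (205-435,190-340) in the crop). Now the red carton.

Call:
carry_out:
  motion: "0.0005 0 -0.035 0 0 0 0;0 0 -0.035 0 0 0 0;0 0 -0.035 0 0 0 0;0 0 -0.02 0 0 0 0;0 0 -0.015 0 0 0 0;0 0 -0.009 0 0 0 0;0 0 -0.005 0 0 0 0;0 0 0 0 0 0 0;0 0 0 0 0 0 255;0 0 0 0 0 0 255;0 0 0 0 0 0 255;0 0 0 0 0 0 255;0 0 0 0 0 0 255;0 0 0 0 0 0 255;0 0 0 0 0 0 255;0 0 0 0 0 0 255;0 0 0 0 0 0 255"
  grip_force: 15

```text
time_s: 9.08
ee_pos: [0.4704, -0.1313, 0.0061]
eef_rot: [3.141, 0.0, 1.734]
force: [-3.4, 1.0, 6.2]
grip_width: 0.0577
grip_force: 15.0
```

Call:
carry_out:
  motion: "0 0 0.01 0 0 0 255;0 0 0.03 0 0 0 255;0 0 0.035 0 0 0 255;0 0 0.035 0 0 0 255;0 0 0 0 0 0 255;0 0 0 0 0 0 255"

```text
time_s: 9.58
ee_pos: [0.471, -0.1315, 0.1176]
eef_rot: [3.139, 0.002, 1.734]
force: [-1.6, 0.4, -2.0]
grip_width: 0.0578
grip_force: 15.0
```

Call:
carry_out:
  motion: "-0.0021 0.034 0 0 0 -0.4 255;-0.0021 0.034 0 0 0 -0.4 255;-0.0021 0.034 0 0 0 -0.4 255;-0.0021 0.034 0 0 0 -0.4 255;-0.0021 0.034 0 0 0 -0.4 255;-0.0021 0.034 0 0 0 -0.4 255;-0.0021 0.034 0 0 0 -0.4 255;-0.0021 0.034 0 0 0 -0.4 255;-0.0021 0.034 0 0 0 -0.4 255;-0.0021 0.034 0 0 0 -0.4 255;-0.0021 0.034 0 0 0 -0.4 255;-0.0021 0.034 0 0 0 -0.4 255;-0.0021 0.034 0 0 0 -0.4 255;-0.0021 0.034 0 0 0 -0.4 255;0 0 0 0 0 0 255;0 0 0 0 0 0 255;0 0 0 0 0 0 255"

```text
time_s: 11.0
ee_pos: [0.4404, 0.3441, 0.1145]
eef_rot: [-3.14, 0.001, 1.637]
force: [0.8, -0.1, -1.1]
grip_width: 0.0578
grip_force: 15.0
```

Call:
carry_out:
  motion: "0.0006 0 -0.03 0 0 0 255;0 0 -0.025 0 0 0 255;0 0 -0.01 0 0 0 255;0 0 -0.005 0 0 0 255;0 0 -0.003 0 0 0 255;0 0 -0.002 0 0 0 255;0 0 -0.0005 0 0 0 255;0 0 0 0 0 0 255;0 0 0 0 0 0 255"

```text
time_s: 11.75
ee_pos: [0.4418, 0.345, 0.0411]
eef_rot: [3.141, -0.001, 1.637]
force: [-0.2, -0.6, -0.5]
grip_width: 0.0581
grip_force: 15.0
```

Call:
carry_out:
  motion: "0 0 -0.0006 0 0 0 255;0 0 0 0 0 0 255;0 0 0 0 0 0 255"

```text
time_s: 12.0
ee_pos: [0.4415, 0.3448, 0.0399]
eef_rot: [3.141, -0.0, 1.637]
force: [-0.2, 1.0, -0.7]
grip_width: 0.058
grip_force: 15.0
```

Call:
carry_out:
  motion: "0 0 -0.001 0 0 0 255;0 0 0 0 0 0 255;0 0 0 0 0 0 255"

```text
time_s: 12.25
ee_pos: [0.4415, 0.3447, 0.0387]
eef_rot: [-3.141, 0.0, 1.637]
force: [-0.2, 0.2, -2.2]
grip_width: 0.058
grip_force: 15.0
```

Call:
carry_out:
  motion: "0 0 -0.0008 0 0 0 255;0 0 0 0 0 0 255;0 0 0 0 0 0 255"

```text
time_s: 12.5
ee_pos: [0.4415, 0.3447, 0.0379]
eef_rot: [-3.142, 0.0, 1.637]
force: [0.2, 1.0, -1.3]
grip_width: 0.0577
grip_force: 15.0
```

Call:
carry_out:
  motion: "0 0 -0.0005 0 0 0 255;0 0 0 0 0 0 255;0 0 0 0 0 0 255"

```text
time_s: 12.75
ee_pos: [0.4416, 0.3448, 0.0377]
eef_rot: [3.141, -0.0, 1.637]
force: [-0.5, -0.8, 2.9]
grip_width: 0.0578
grip_force: 15.0
```

Call:
carry_out:
  motion: "0 0 0 0 0 0 85;0 0 0 0 0 0 65;0 0 0 0 0 0 20;0 0 0 0 0 0 0;0 0 0 0 0 0 0;0 0 0 0 0 0 0;0 0 0.015 0 0 0 0;0 0 0.03 0 0 0 0;0 0 0.03 0 0 0 0;0 0 0.03 0 0 0 0;0 0 0.02 0 0 0 0"

```text
time_s: 13.67
ee_pos: [0.4419, 0.3451, 0.1655]
eef_rot: [3.139, -0.001, 1.637]
force: [0.7, 0.9, 0.2]
grip_width: 0.0943
grip_force: 0.0
```

Call:
carry_out:
  motion: "0.0189 -0.0286 0 0 0 1.54 0;0.0189 -0.0286 0 0 0 1.54 0;0.0189 -0.0286 0 0 0 1.54 0;0.0189 -0.0286 0 0 0 1.54 0;0.0189 -0.0286 0 0 0 1.54 0;0.0189 -0.0286 0 0 0 1.54 0;0.0189 -0.0286 0 0 0 1.54 0;0.0189 -0.0286 0 0 0 1.54 0;0.0189 -0.0286 0 0 0 1.54 0;0.0189 -0.0286 0 0 0 1.54 0;0 0 0 0 0 0 0;0 0 0 0 0 0 0;0 0 0 0 0 0 0"

```text
time_s: 14.75
ee_pos: [0.6302, 0.0591, 0.1622]
eef_rot: [-3.141, -0.0, 1.905]
force: [-1.0, -0.0, -0.4]
grip_width: 0.0938
grip_force: 0.0
```

Run:
```python
from m import *
c=ctrl.camera("top");np.savez("top3.npz",**c);P=cloud(c)
ct=hmask(c,(166,311),45,.052,.08);print("red",np.round(rect(c,ct,.062),4),np.median(P[300:320,155:175,2]))
o=ctrl.get_obs();print(o["ee_pos"],o["eef_rot"])
im=c["pixels"][:,:,::-1].copy();cv2.drawContours(im,[ct.reshape(-1,1,2)],-1,(255,0,255),1)
cv2.imwrite("pics/top3.png",cv2.resize(im[200:370,100:340],None,fx=3,fy=3,interpolation=cv2.INTER_NEAREST))
```

```text
red [  0.4413   0.3422  58.6385 105.2598 -86.4402] 0.061557954231250434
[0.63011158 0.05954843 0.16240208] [-3.14135362e+00 -2.03215906e-04  1.90589330e+00]
```

View pics/top3.png

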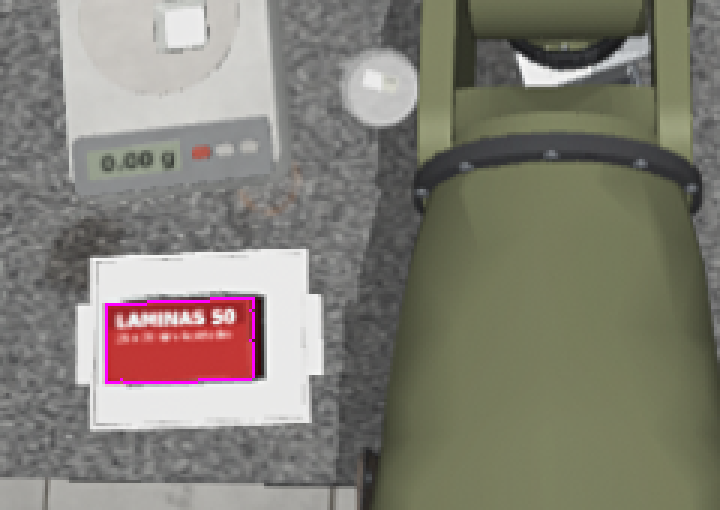

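The red carton sits square and flat on the black box (crop (105-255,298-383)), within about 1 mm. Next the blue carton.

Call:
carry_out:
  motion: "0.0008 0 -0.035 0 0 0 0;0 0 -0.035 0 0 0 0;0 0 -0.035 0 0 0 0;0 0 -0.025 0 0 0 0;0 0 -0.015 0 0 0 0;0 0 -0.009 0 0 0 0;0 0 -0.0045 0 0 0 0;0 0 0 0 0 0 0;0 0 0 0 0 0 255;0 0 0 0 0 0 255;0 0 0 0 0 0 255;0 0 0 0 0 0 255;0 0 0 0 0 0 255;0 0 0 0 0 0 255;0 0 0 0 0 0 255;0 0 0 0 0 0 255;0 0 0 0 0 0 255;0 0 0 0 0 0 255"
  grip_force: 10

```text
time_s: 16.3
ee_pos: [0.6313, 0.0588, 0.004]
eef_rot: [-3.142, -0.0, 1.905]
force: [-0.2, -0.4, 1.3]
grip_width: 0.0451
grip_force: 10.0
```

Call:
carry_out:
  motion: "0 0 0.01 0 0 0 255;0 0 0.03 0 0 0 255;0 0 0.035 0 0 0 255;0 0 0.035 0 0 0 255;0 0 0.02 0 0 0 255;0 0 0 0 0 0 255;0 0 0 0 0 0 255"

```text
time_s: 16.88
ee_pos: [0.6316, 0.0588, 0.1352]
eef_rot: [3.14, 0.001, 1.906]
force: [-1.0, 0.1, -1.7]
grip_width: 0.0448
grip_force: 10.0
```

Call:
carry_out:
  motion: "-0.019 0.0284 0 0 0 -1.55 255;-0.019 0.0284 0 0 0 -1.55 255;-0.019 0.0284 0 0 0 -1.55 255;-0.019 0.0284 0 0 0 -1.55 255;-0.019 0.0284 0 0 0 -1.55 255;-0.019 0.0284 0 0 0 -1.55 255;-0.019 0.0284 0 0 0 -1.55 255;-0.019 0.0284 0 0 0 -1.55 255;-0.019 0.0284 0 0 0 -1.55 255;-0.019 0.0284 0 0 0 -1.55 255;0 0 0 0 0 0 255;0 0 0 0 0 0 255;0 0 0 0 0 0 255"

```text
time_s: 17.97
ee_pos: [0.4412, 0.3421, 0.1329]
eef_rot: [-3.14, 0.001, 1.635]
force: [1.0, 0.5, -1.0]
grip_width: 0.0449
grip_force: 10.0
```

Call:
carry_out:
  motion: "0 0.0004 -0.03 0 0 0 255;0 0 -0.02 0 0 0 255;0 0 -0.008 0 0 0 255;0 0 -0.004 0 0 0 255;0 0 -0.002 0 0 0 255;0 0 0 0 0 0 255;0 0 0 0 0 0 255;0 0 0 0 0 0 255"

```text
time_s: 18.63
ee_pos: [0.4417, 0.3433, 0.0709]
eef_rot: [3.14, -0.001, 1.635]
force: [-0.4, 0.5, -1.0]
grip_width: 0.045
grip_force: 10.0
```

Run:
```python
from m import *
o=[ctrl.get_obs()];print(o[0]["ee_pos"],o[0]["force"])
```

```text
[0.44174786 0.34333392 0.07088888] [-0.39514044  0.50684085 -1.01728303]
```

Call:
carry_out:
  motion: "0 0 -0.0025 0 0 0 255;0 0 -0.001 0 0 0 255;0 0 -0.0005 0 0 0 255;0 0 0 0 0 0 255;0 0 0 0 0 0 255"

```text
time_s: 19.05
ee_pos: [0.4413, 0.3432, 0.066]
eef_rot: [-3.142, 0.0, 1.635]
force: [-0.2, 0.3, -1.3]
grip_width: 0.0448
grip_force: 10.0
```

Call:
carry_out:
  motion: "0 0 -0.0008 0 0 0 255;0 0 0 0 0 0 255;0 0 0 0 0 0 255"

```text
time_s: 19.3
ee_pos: [0.4414, 0.3433, 0.0655]
eef_rot: [3.141, -0.0, 1.635]
force: [-0.3, -1.0, 4.7]
grip_width: 0.0451
grip_force: 10.0
```

Call:
carry_out:
  motion: "0 0 0 0 0 0 120;0 0 0 0 0 0 100;0 0 0 0 0 0 50;0 0 0 0 0 0 0;0 0 0 0 0 0 0;0 0 0 0 0 0 0;0 0 0.015 0 0 0 0;0 0 0.03 0 0 0 0;0 0 0.03 0 0 0 0;0 0 0.03 0 0 0 0"

```text
time_s: 20.13
ee_pos: [0.4411, 0.343, 0.1713]
eef_rot: [-3.141, 0.0, 1.635]
force: [0.3, 0.6, 0.5]
grip_width: 0.0935
grip_force: 0.0
```

Call:
carry_out:
  motion: "0.0048 -0.033 0 0 0 0 0;0.0048 -0.033 0 0 0 0 0;0.0048 -0.033 0 0 0 0 0;0.0048 -0.033 0 0 0 0 0;0.0048 -0.033 0 0 0 0 0;0.0048 -0.033 0 0 0 0 0;0.0048 -0.033 0 0 0 0 0;0.0048 -0.033 0 0 0 0 0;0.0048 -0.033 0 0 0 0 0;0.0048 -0.033 0 0 0 0 0;0 0 0 0 0 0 0;0 0 0 0 0 0 0;0 0 0 0 0 0 0"

```text
time_s: 21.22
ee_pos: [0.4892, 0.0135, 0.1701]
eef_rot: [-3.141, -0.0, 1.635]
force: [0.0, 0.2, -0.0]
grip_width: 0.0937
grip_force: 0.0
```

Run:
```python
from m import *
c=ctrl.camera("top");np.savez("top4.npz",**c);P=cloud(c)
ct=hmask(c,(162,311),45,.076,.1);print("blue",np.round(rect(c,ct,.086),4),np.median(P[305:315,155:165,2]))
o=ctrl.get_obs();print(o["ee_pos"],o["eef_rot"])
im=c["pixels"][:,:,::-1].copy();cv2.drawContours(im,[ct.reshape(-1,1,2)],-1,(255,0,255),1)
cv2.imwrite("pics/top4.png",cv2.resize(im[260:370,100:240],None,fx=5,fy=5,interpolation=cv2.INTER_NEAREST))
```

```text
blue [  0.4408   0.3416  45.4053  71.1042 -86.4966] 0.085615724726127
[0.48917253 0.01394063 0.17013959] [-3.14148025e+00 -1.61948239e-04  1.63562187e+00]
```

View pics/top4.png

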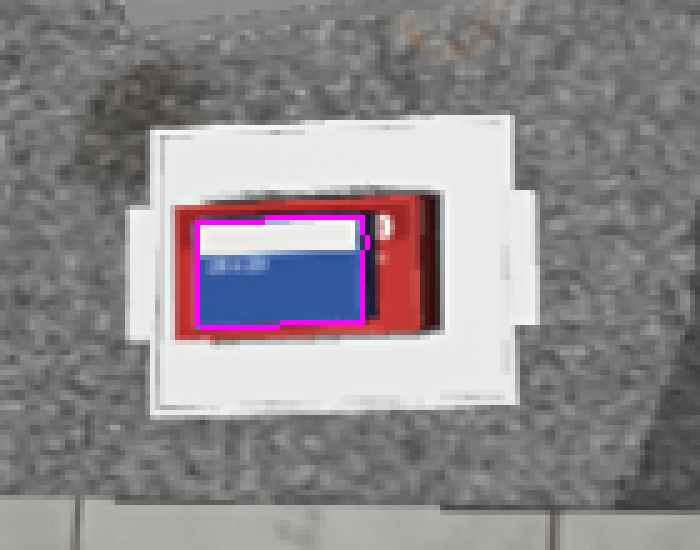

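The kit stack is centred and aligned, with the blue carton in the middle of the red one. Next the cream dish.

Call:
carry_out:
  motion: "0 -0.0005 -0.035 0 0 0 0;0 0 -0.035 0 0 0 0;0 0 -0.035 0 0 0 0;0 0 -0.03 0 0 0 0;0 0 -0.018 0 0 0 0;0 0 -0.01 0 0 0 0;0 0 -0.0045 0 0 0 0;0 0 0 0 0 0 0;0 0 0 0 0 0 0;0 0 0 0 0 0 255;0 0 0 0 0 0 255;0 0 0 0 0 0 255;0 0 0 0 0 0 255;0 0 0 0 0 0 255;0 0 0 0 0 0 255;0 0 0 0 0 0 255;0 0 0 0 0 0 255;0 0 0 0 0 0 255"
  grip_force: 6

```text
time_s: 22.77
ee_pos: [0.4894, 0.0126, 0.0028]
eef_rot: [3.141, 0.0, 1.635]
force: [-1.4, -0.4, 4.7]
grip_width: 0.0597
grip_force: 6.0
```

Call:
carry_out:
  motion: "0 0 0.01 0 0 0 255;0 0 0.03 0 0 0 255;0 0 0.035 0 0 0 255;0 0 0 0 0 0 255;0 0 0 0 0 0 255"

```text
time_s: 23.18
ee_pos: [0.4902, 0.0127, 0.0795]
eef_rot: [3.138, 0.0, 1.635]
force: [-0.2, -0.2, -0.5]
grip_width: 0.0598
grip_force: 6.0
```

Call:
carry_out:
  motion: "-0.0051 -0.0312 0 0 0 0.5 255;-0.0051 -0.0312 0 0 0 0.5 255;-0.0051 -0.0312 0 0 0 0.5 255;-0.0051 -0.0312 0 0 0 0.5 255;-0.0051 -0.0312 0 0 0 0.5 255;-0.0051 -0.0312 0 0 0 0.5 255;-0.0051 -0.0312 0 0 0 0.5 255;-0.0051 -0.0312 0 0 0 0.5 255;-0.0051 -0.0312 0 0 0 0.5 255;-0.0051 -0.0312 0 0 0 0.5 255;-0.0051 -0.0312 0 0 0 0.5 255;0 0 0 0 0 0 255;0 0 0 0 0 0 255;0 0 0 0 0 0 255"

```text
time_s: 24.35
ee_pos: [0.4328, -0.3297, 0.0767]
eef_rot: [-3.14, -0.002, 1.731]
force: [-0.3, 0.5, 0.0]
grip_width: 0.0597
grip_force: 6.0
```

Call:
carry_out:
  motion: "0.0005 -0.0005 -0.03 0 0 0 255;0 0 -0.02 0 0 0 255;0 0 -0.01 0 0 0 255;0 0 -0.005 0 0 0 255;0 0 -0.003 0 0 0 255;0 0 -0.001 0 0 0 255;0 0 0 0 0 0 255;0 0 0 0 0 0 255;0 0 0 0 0 0 255"

```text
time_s: 25.1
ee_pos: [0.434, -0.3313, 0.0094]
eef_rot: [3.141, 0.001, 1.731]
force: [-0.5, -0.7, -1.0]
grip_width: 0.0595
grip_force: 6.0
```

Call:
carry_out:
  motion: "0 0 -0.0008 0 0 0 255;0 0 0 0 0 0 255;0 0 0 0 0 0 255"

```text
time_s: 25.35
ee_pos: [0.4337, -0.3311, 0.008]
eef_rot: [3.142, 0.0, 1.731]
force: [-0.2, 0.0, -0.2]
grip_width: 0.0599
grip_force: 6.0
```

Call:
carry_out:
  motion: "0 0.0005 -0.001 0 0 0 255;0 0 0 0 0 0 255;0 0 0 0 0 0 255"

```text
time_s: 25.6
ee_pos: [0.4337, -0.3305, 0.0068]
eef_rot: [-3.142, -0.0, 1.731]
force: [-0.0, -0.3, -0.4]
grip_width: 0.0597
grip_force: 6.0
```

Call:
carry_out:
  motion: "0 0 -0.0004 0 0 0 255;0 0 0 0 0 0 255;0 0 0 0 0 0 255"

```text
time_s: 25.85
ee_pos: [0.4337, -0.3305, 0.0067]
eef_rot: [-3.142, 0.0, 1.731]
force: [-2.3, 2.1, 5.8]
grip_width: 0.06
grip_force: 6.0
```

Call:
carry_out:
  motion: "0 0 0 0 0 0 82;0 0 0 0 0 0 65;0 0 0 0 0 0 52;0 0 0 0 0 0 52;0 0 0 0 0 0 52;0 0 0.01 0 0 0 52;0 0 0.03 0 0 0 52;0 0 0.035 0 0 0 20;0 0 0.035 0 0 0 0;0 0 0.035 0 0 0 0"

```text
time_s: 26.68
ee_pos: [0.4335, -0.3303, 0.1539]
eef_rot: [3.141, 0.0, 1.731]
force: [0.5, 0.4, 1.5]
grip_width: 0.091
grip_force: 0.0
```

Call:
carry_out:
  motion: "0.0125 0.0342 0 0 0 -0.55 0;0.0125 0.0342 0 0 0 -0.55 0;0.0125 0.0342 0 0 0 -0.55 0;0.0125 0.0342 0 0 0 -0.55 0;0.0125 0.0342 0 0 0 -0.55 0;0.0125 0.0342 0 0 0 -0.55 0;0.0125 0.0342 0 0 0 -0.55 0;0.0125 0.0342 0 0 0 -0.55 0;0.0125 0.0342 0 0 0 -0.55 0;0.0125 0.0342 0 0 0 -0.55 0;0.0125 0.0342 0 0 0 -0.55 0;0.0125 0.0342 0 0 0 -0.55 0;0.0125 0.0342 0 0 0 -0.55 0;0.0125 0.0342 0 0 0 -0.55 0;0.0125 0.0342 0 0 0 -0.55 0;0.0125 0.0342 0 0 0 -0.55 0;0 0 0 0 0 0 0;0 0 0 0 0 0 0;0 0 0 0 0 0 0"

```text
time_s: 28.27
ee_pos: [0.6335, 0.2162, 0.1517]
eef_rot: [-3.141, 0.0, 1.578]
force: [0.4, -0.4, 0.5]
grip_width: 0.0939
grip_force: 0.0
```

Run:
```python
from m import *
c=ctrl.camera("top");np.savez("top5.npz",**c);P=cloud(c)
ct=hmask(c,(464,321),30,.014,.04);print("cream",circ(c,ct,.020),np.median(P[315:325,458:468,2]))
ct=measure(c,'cream',(464,321),r=35);print("cream colour",circ(c,ct,.019))
o=ctrl.get_obs();print(o["ee_pos"],o["eef_rot"])
im=c["pixels"][:,:,::-1].copy();cv2.drawContours(im,[ct.reshape(-1,1,2)],-1,(255,0,255),1)
cv2.imwrite("pics/top5.png",cv2.resize(im[260:370,400:540],None,fx=5,fy=5,interpolation=cv2.INTER_NEAREST))
```

```text
cream (0.4331094360351562, -0.3288585205078125, 63.7750129699707, array([ 0.43278409, -0.32870661])) 0.019082571861655184
cream colour (0.43399691772460935, -0.32613980102539064, 52.07667922973633, array([ 0.43378018, -0.3256225 ]))
[0.63356989 0.2157368  0.15187797] [3.14155752e+00 1.43042465e-04 1.57670184e+00]
```

View pics/top5.png

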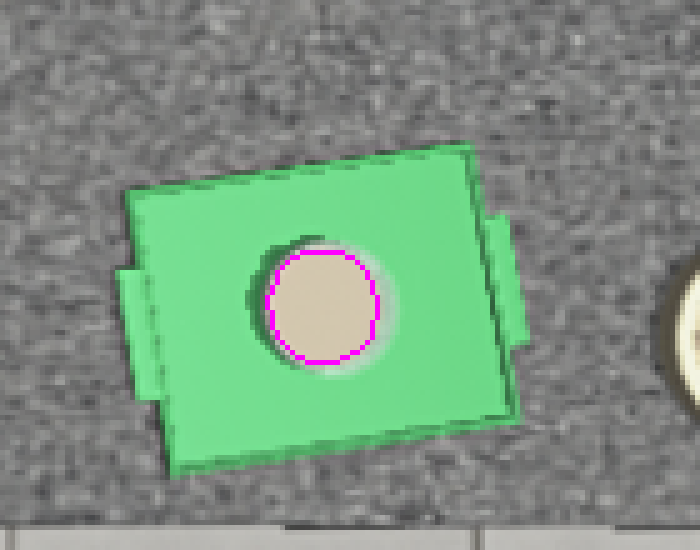

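The cream dish sits flat near the middle of the green tray (crop (323,308)). Next the clear dish.

Call:
carry_out:
  motion: "0.0004 0.0004 -0.035 0 0 0 0;0 0 -0.035 0 0 0 0;0 0 -0.035 0 0 0 0;0 0 -0.02 0 0 0 0;0 0 -0.012 0 0 0 0;0 0 -0.008 0 0 0 0;0 0 -0.0045 0 0 0 0;0 0 0 0 0 0 0;0 0 0 0 0 0 0;0 0 0 0 0 0 255;0 0 0 0 0 0 255;0 0 0 0 0 0 255;0 0 0 0 0 0 255;0 0 0 0 0 0 255;0 0 0 0 0 0 255;0 0 0 0 0 0 255;0 0 0 0 0 0 255;0 0 0 0 0 0 255"
  grip_force: 6

```text
time_s: 29.82
ee_pos: [0.6342, 0.2171, 0.0021]
eef_rot: [3.141, -0.0, 1.577]
force: [-0.6, 0.3, 2.7]
grip_width: 0.0598
grip_force: 6.0
```

Call:
carry_out:
  motion: "0 0 0.01 0 0 0 255;0 0 0.03 0 0 0 255;0 0 0.035 0 0 0 255;0 0 0.025 0 0 0 255;0 0 0 0 0 0 255;0 0 0 0 0 0 255"

```text
time_s: 30.32
ee_pos: [0.6347, 0.2172, 0.1039]
eef_rot: [3.139, -0.001, 1.577]
force: [0.2, 0.1, 0.1]
grip_width: 0.0597
grip_force: 6.0
```

Call:
carry_out:
  motion: "-0.0125 -0.0342 0 0 0 0.55 255;-0.0125 -0.0342 0 0 0 0.55 255;-0.0125 -0.0342 0 0 0 0.55 255;-0.0125 -0.0342 0 0 0 0.55 255;-0.0125 -0.0342 0 0 0 0.55 255;-0.0125 -0.0342 0 0 0 0.55 255;-0.0125 -0.0342 0 0 0 0.55 255;-0.0125 -0.0342 0 0 0 0.55 255;-0.0125 -0.0342 0 0 0 0.55 255;-0.0125 -0.0342 0 0 0 0.55 255;-0.0125 -0.0342 0 0 0 0.55 255;-0.0125 -0.0342 0 0 0 0.55 255;-0.0125 -0.0342 0 0 0 0.55 255;-0.0125 -0.0342 0 0 0 0.55 255;-0.0125 -0.0342 0 0 0 0.55 255;-0.0125 -0.0342 0 0 0 0.55 255;0 0 0 0 0 0 255;0 0 0 0 0 0 255;0 0 0 0 0 0 255"

```text
time_s: 31.9
ee_pos: [0.4338, -0.3295, 0.101]
eef_rot: [-3.14, -0.002, 1.73]
force: [-0.1, 0.7, 0.1]
grip_width: 0.0596
grip_force: 6.0
```

Call:
carry_out:
  motion: "0 0 -0.035 0 0 0 255;0 0 -0.025 0 0 0 255;0 0 -0.01 0 0 0 255;0 0 -0.004 0 0 0 255;0 0 -0.002 0 0 0 255;0 0 -0.001 0 0 0 255;0 0 0 0 0 0 255;0 0 0 0 0 0 255;0 0 0 0 0 0 255;0 0 0 0 0 0 255"

```text
time_s: 32.73
ee_pos: [0.4343, -0.3303, 0.0255]
eef_rot: [3.141, 0.001, 1.731]
force: [0.1, -0.4, 0.5]
grip_width: 0.0599
grip_force: 6.0
```

Call:
carry_out:
  motion: "0 0 -0.0008 0 0 0 255;0 0 0 0 0 0 255;0 0 0 0 0 0 255"

```text
time_s: 32.98
ee_pos: [0.4341, -0.3302, 0.0242]
eef_rot: [3.142, 0.0, 1.731]
force: [0.5, -0.8, -0.8]
grip_width: 0.0596
grip_force: 6.0
```

Call:
carry_out:
  motion: "-0.0003 0.0002 -0.001 0 0 0 255;0 0 0 0 0 0 255;0 0 0 0 0 0 255;0 0 -0.0006 0 0 0 255;0 0 0 0 0 0 255;0 0 0 0 0 0 255"

```text
time_s: 33.48
ee_pos: [0.4338, -0.3299, 0.0225]
eef_rot: [-3.142, -0.0, 1.731]
force: [0.8, 0.6, -0.5]
grip_width: 0.0598
grip_force: 6.0
```

Call:
carry_out:
  motion: "0 0 -0.0004 0 0 0 255;0 0 0 0 0 0 255;0 0 0 0 0 0 255"

```text
time_s: 33.73
ee_pos: [0.4338, -0.3299, 0.0221]
eef_rot: [-3.142, -0.0, 1.731]
force: [0.1, -0.4, -0.4]
grip_width: 0.06
grip_force: 6.0
```

Call:
carry_out:
  motion: "0 0 -0.0004 0 0 0 255;0 0 0 0 0 0 255;0 0 0 0 0 0 255"

```text
time_s: 33.98
ee_pos: [0.4338, -0.3299, 0.0217]
eef_rot: [-3.142, -0.0, 1.731]
force: [-0.7, -0.6, -0.4]
grip_width: 0.0599
grip_force: 6.0
```

Call:
carry_out:
  motion: "0 0 -0.0004 0 0 0 255;0 0 0 0 0 0 255;0 0 0 0 0 0 255"

```text
time_s: 34.23
ee_pos: [0.4338, -0.33, 0.0216]
eef_rot: [3.142, 0.0, 1.731]
force: [-2.2, 1.4, 4.3]
grip_width: 0.0596
grip_force: 6.0
```

Contact. I'll release, rise, and retreat clear of the view.

Call:
carry_out:
  motion: "0 0 0 0 0 0 82;0 0 0 0 0 0 65;0 0 0 0 0 0 52;0 0 0 0 0 0 52;0 0 0 0 0 0 52;0 0 0.01 0 0 0 52;0 0 0.03 0 0 0 52;0 0 0.035 0 0 0 20;0 0 0.035 0 0 0 0;0 0 0.035 0 0 0 0;0 0.035 0.01 0 0 0 0;0 0.035 0.01 0 0 0 0;0 0.035 0 0 0 0 0;0 0.035 0 0 0 0 0;0 0.035 0 0 0 0 0;0 0.035 0 0 0 0 0;0 0.035 0 0 0 0 0;0 0.035 0 0 0 0 0;0 0.02 0 0 0 0 0;0 0 0 0 0 0 0"

```text
time_s: 35.9
ee_pos: [0.4336, -0.027, 0.1872]
eef_rot: [3.141, -0.0, 1.734]
force: [-1.1, 0.5, 0.8]
grip_width: 0.0943
grip_force: 0.0
```

Run:
```python
from m import *
c=ctrl.camera("top");P=cloud(c)
ct=hmask(c,(464,319),30,.028,.05);print("clear",circ(c,ct,.036),np.median(P[312:322,458:468,2]))
ct2=hmask(c,(162,311),45,.076,.1);print("blue",np.round(rect(c,ct2,.086),4))
cv2.imwrite("pics/top6.png",cv2.resize(c["pixels"][200:370,100:540,::-1],None,fx=1.8,fy=1.8))
s=ctrl.camera("scene");cv2.imwrite("pics/scene6.png",s["pixels"][:,:,::-1])
```

```text
clear (0.43376864624023437, -0.328283203125, 63.221763610839844, array([ 0.43358902, -0.32857077])) 0.03503867515413189
blue [  0.4408   0.3416  45.4053  71.0717 -86.4966]
```

View pics/top6.png

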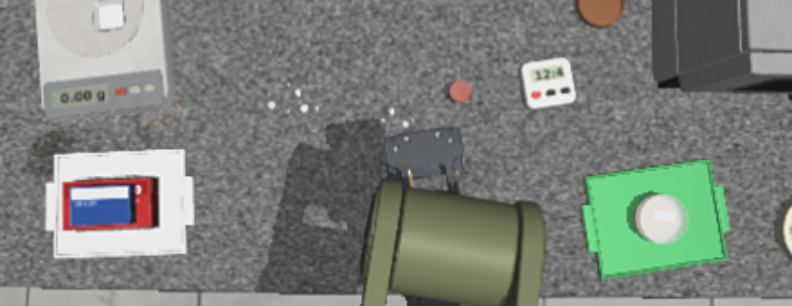

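View pics/scene6.png

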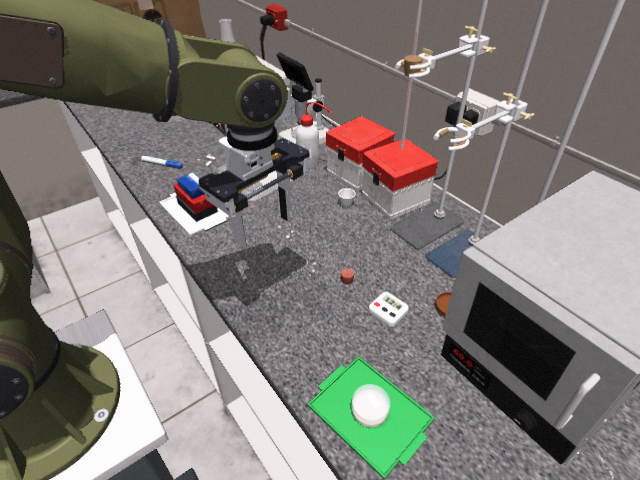

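Both stacks stand in the middle of their trays: the kit at (195,195) and the dishes at (371,404) in the scene view. The clear dish is within 1 mm of the cream one, and the stopper, timer and crucible look undisturbed. Handing in.

```bash
python3 -c "
from station import ctrl
print(ctrl.hand_in())"
```

```text
the job is handed in; nothing more can be done
None
```

The job is handed in at about 36 s: black, red and blue are stacked on the white tray and the clear dish is on the cream one on the green tray, centred to about 2 mm by camera, with the stopper, crucible and timer left alone.

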